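# Hold a freshly glazed tile under the inspection lamp

### The arm

A 7-joint arm with a two-finger parallel gripper is mounted at the origin on a cart in front of the work surface, level with it; the furniture and walls round the work are solid. World frame = base frame: x ahead of the robot, y to its left, z up, the work surface at z = 0. Lengths are in mm, angles in rad, forces in N, time in s.
With the tool pointing down it reaches from about 400 to 875 mm from the base axis. Payload 4.4 kg.
Tool frame: the origin (TCP) lies midway between the tips of the shut fingers; the grasp point (between the pads) lies 19 mm behind it; z points along the fingers, y is the line along which they close (so a half turn about z gives the same grasp; the last joint's range is limited). The gripper opens to 85 mm and grips with 20 to 120 N. Pads are 22 mm wide; open, the fingers measure 114 mm over their backs; the gripper's body (76 mm by 85 mm) begins 54 mm behind the grasp point. The pads swing forward as they close: fully open they stand 13 mm farther back than shut.
Start: joints at [-1.245, 0.628, 0.038, 1.517, -0.027, 0.996, -0.02], TCP at [248.181, 600.77, 200.113] pointing down, gripper open.
Joint ranges: [-3.06, 3.06], [-0.37, 2.12], [-1.25, 1.32], [0.18, 2.47], [-1.1, 4.24], [0.23, 1.98], [-2.94, 2.94]. Speed limits (rad/s): [2.57, 2.57, 3.14, 3.14, 3.14, 3.14, 3.14].

### API

Orientations are given as [roll, pitch, yaw] about the fixed x, y, z axes, in that order (R = Rz(yaw) Ry(pitch) Rx(roll)).
In Python, from cell import readout, optics, order gives the robot as it stands.
- The arm moves only by the shell command python3 -m jog 'ROWS'. ROWS is a JSON object of lists of equal length, an entry for each row: "claw": the opening, from 0 (shut) to 1 (fully open); "xyz": the shift along the tool's x, y, z each as a share of 0.1 m, from -1 to 1, a list of three; "twist": the turn, a rotation vector about the tool's x, y, z each as a share of 180 degrees, from -1 to 1, a list of three. A call has 1 to 12 rows; each row shifts and turns the commanded pose from where the row before left it, along the tool's axes as they then stand; what a row does not reach is not made up. A row lasts 1/8 s, in which the tool goes at most 62.5 mm and 10.7 degrees, less where a joint would pass 70% of its speed; a pose out of reach is approached as far as the arm can. A call with a number of a shift or a turn outside -1 to 1 is refused whole. A call with a gripper value outside its range is refused whole. The fingers move at their own pace and stop on an object; the grip force is fixed at half the most. Time passes only in rows, so rows that do not move let the fingers close. It gives the time, the measured TCP pose, the force, the opening and the grip force at its end, in the units of the state.
- readout.read_state(): the state, without advancing time (a new reading comes with each control period).
- optics.get_image(name): name is "scene" or "top"; returns a dict with "color" (480x640x3 uint8, red, green, blue), "fovy" (degrees; the focal length in pixels is half the picture's height over the tangent of half this angle, whatever the lens; pixels are square), "cx", "cy" (the principal point, pixels), "view" (4x4, takes a point from world to camera coordinates). Camera axes: x right, y up, looking along -z (the intrinsics and any distortion apply to the point x, -y, -z); pixel columns grow to the right and rows downward; lengths in mm; the calibration is good to about 2 mm. A picture is of the moment at which its call begins. There is no depth.
- order.finish_job(): hands the job in; it is judged then, once.
Trained networks look in the newest picture that a camera, given by its name, has taken for a name from the list of things; names that differ only in an ending like _2 or _b are one class to them, and where a whole thing is asked for, a point or a joint stands for the part that bears it (a point fixed in the world has none). Each returns a list of dicts, best first, with "score" (0 to 1); they miss things now and then, are a little off and sometimes report something else, mostly with a low value. They report only what shows in the picture. A call takes as long as a camera call. They do not tell look-alikes from the thing itself.
- optics.boxes_of(camera, label): "rect" ([left, top, width, height] in pixels, round what is visible of it).
The state is a dict: "clock": time; "qpos": joint angles; "qd": joint speeds; "tau": joint torques, N m; "eef_pos": TCP position; "tool_rot": TCP orientation; "force": force on the tool from outside, world axes, zero at the start; "torque": the same for the moment, N m; "width": finger opening in mm; "gripper_force": force on a finger pad.
Only numpy, scipy, OpenCV 4.12 (cv2) and the standard library are available. Lean on these libraries where they do the work, as an engineer would, in place of code of your own. Each camera call takes 0.05 s, during which the arm holds its last target. There are 200 camera calls.

### The job

The glaze on the blue test tile is still powdery, so check its coat without fingering it: take the tile lifter, slide its blade under the blue tile on the drying rack, lift the tile off, and carry it blade-first through the narrow slot of the lamp box until the tile is centred under the lamp. Finish while still holding it there on the lifter, level, still and clear of the slot's edges and the box. Never touch either tile with the fingers, leave the rust tile on the rack, and do not knock the other things about.

Things in the scene. Friction and masses are not known exactly. Their poses are not given: they have to be found in the camera images.
- blue_tile: flat square test tile with dark blue glaze on a pale body, 60 x 60 x 6 mm, about 45 g; origin at the centre of its underside, z up. It lies on the drying rack, its sides nearly along the rack's axes (within 0.06 rad), in either lane.
- rust_tile: the same tile in rust-red glaze, lying in the rack's other lane; stays there. Origin at the centre of its underside.
- rack: fixed wooden drying rack, 110 (x) x 176 (y) mm: 6 mm plywood board with two lanes centred at y = -42 and +42 mm. Each lane has two rails along x, tops at 24 mm, with a free gap of 50 mm between; a tile bridges the gap, resting 5 mm on each rail, its underside 18 mm above the board. Origin: centre of the underside, on the table; tile centres lie within 3 mm of x = 0 and of the lane's middle.
- rack_mouth (a point): middle of the rack's open front end (50 mm before its centre), at the height of the rails' tops, 24 mm. A blade goes in from here along the rack's +x, between the two rails of a lane. At the back end 6 mm pegs stand 10 mm above each rail, 40 mm past the rack's centre, as stops (none in the gap).
- lifter: loose tile lifter (cranked turner), 0.25 kg, 300 mm long, standing level on the table on its blade and a wire foot. Origin on the table straight below the grip point, x toward the blade, z up. Steel blade: 40 mm wide, 3 mm thick, x = 78 to 186 mm, underside at z = 0; a 6 mm high stop stands across it, front face at x = 113 mm. An 8 mm shank rises from x = 83 mm to x = 56 mm, z = 55 mm.
- lifter_grip (a point): grip point, 55 mm above the blade's underside (lifter's axes): middle of the dark wooden handle's flat upright sides, which are 22 mm apart (y) and 24 mm high, from x = -90 to 35 mm of the lifter; behind it a brass end weight to x = -114 mm. With a tile on the blade the lifter balances near this point.
- lifter_tip (a point): middle of the blade's front edge, at its underside: 186 mm ahead of the lifter's origin
- lifter_foot (a point): bottom of the wire foot below the handle, 44 mm wide, level with the blade's underside: 92 mm behind the lifter's origin
- lifter_bed (a point): where the tile's centre should ride: middle of the blade's upper face, 150 mm ahead of the grip point and 52 mm below it; a tile there clears the stop by 7 mm
- lamp_box: fixed inspection box, grey steel with amber windows at sides and roof and a black lamp on the roof; 130 (x) x 140 (y) x 150 mm, lamp top at 186 mm. Origin at the centre of the underside on the table, x into the box; its front face, toward the robot, is at x = -65 mm. Inside it is empty: floor at 12 mm, back wall 126 mm behind the front face.
- slot (a point): centre of the slot in the front face of the box, 80 mm above the table; x goes into the box, z up. The slot is 76 mm wide (y) and 13 mm high, through the 8 mm thick front, so that blade and tile together (9 mm) pass with 2 mm above and below; black lips above and below it flare about 10 mm forward of the face.
- lamp_spot (a point): the point below the lamp where the tile's centre belongs: 48 mm inside the front face, at the slot's mid-height (80 mm above the table), same axes as the box
- cream_cup: small cream handled cup, 51 mm high, bystander
- small_pot: small pale pinch pot, 62 mm across, 36 mm high, bystander
- stamp_pale: upright pale wooden stamp, 25 x 25 x 62 mm, standing between the rack and the lamp box, bystander; origin at its foot
- stamp_dark: upright darker wooden stamp, 25 x 25 x 62 mm, bystander; origin at its foot
There are look-alikes about, which are no part of the job. Leave any green look-alike of the blue_tile alone.

How it is judged:
By the outcome, as a careful person would: the job done as asked, in the order asked, and still so for the second after the job is handed in, while the arm keeps its last pose, push and grip.
It also fails if it takes over 56 s, if anything falls off the work surface, if the arm or the gripper's body presses on something with over 40 N, if the wrist force passes 120 N, or if a joint passes its speed limit or range.

## Working session

There is one attempt and no reset: what is moved stays moved. The work goes in short steps, Python scripts to look and compute and a shell command to move; the robot and the scene stay as the last step left them, time stands still between calls to the robot, and variables do not carry over. Pictures are saved under pics/ and viewed, at most 10 in all, crops included, and the job is handed in when it is done.

```bash
mkdir -p pics; cat > h.py <<'E'
import numpy as np, cv2
from cell import readout, optics, order
def snap(n):
    im=optics.get_image(n); return im
E
python3 - <<'E'
from h import *
import json
s=readout.read_state(); print(s)
for n in("scene","top"):
    im=snap(n); cv2.imwrite(f"pics/{n}0.png",im["color"][:,:,::-1])
    print(n,{k:(v.tolist() if hasattr(v,'tolist') else v) for k,v in im.items() if k!="color"})
    for l in["blue_tile","rust_tile","rack","lifter","lamp_box","cream_cup","small_pot","stamp_pale","stamp_dark"]:
        print(l,[(round(d["score"],2),[round(x) for x in d["rect"]]) for d in optics.boxes_of(n,l)])
E
```

```text
{'clock': 0.0, 'qpos': array([-1.24477223,  0.62932438,  0.03842811,  1.5183711 , -0.02700398,
        0.99630242, -0.01998477]), 'qd': array([ 0.00174536, -0.00029651,  0.00133952, -0.00041855,  0.00022231,
       -0.00140528,  0.00119085]), 'tau': array([-4.25299513e-04, -5.63410413e+01,  1.22638777e+00, -1.93446350e+01,
        1.11090794e-02,  1.03293755e-02,  6.39517282e-06]), 'eef_pos': array([247.92198442, 600.12016041, 199.2019922 ]), 'tool_rot': array([-3.13970492e+00,  1.24155523e-05,  2.74979276e+00]), 'force': array([-0.47960978, -0.36696709, -0.22774671]), 'torque': array([-0.03185658, -0.00837085,  0.03410863]), 'gripper_force': 0.0, 'width': 85.39998551745153}
scene {'fovy': 46.51111594533547, 'cx': 325.74197982290025, 'cy': 252.12774255013696, 'view': [[0.5504703117109868, -0.8347821626186221, -0.011008037908057692, -292.9593133903031], [0.628252290044458, 0.40552530641366147, 0.6639640697447415, -417.1144827442743], [-0.5498013240968986, -0.37240833346191676, 0.7476834471816363, -975.6842878030009], [0.0, 0.0, 0.0, 1.0]]}
blue_tile [(0.81, [349, 349, 33, 34]), (0.62,
[... 457 characters left out ...]
7785776568015, -0.999764374199795, -0.0038782815285270467, 25.92843634035048], [0.9957174520584455, -0.021620013979513585, 0.08988509699478925, -581.8323346343717], [-0.08994776624774661, -0.0019419259558295077, 0.995944590964087, -984.5105178571523], [0.0, 0.0, 0.0, 1.0]]}
blue_tile [(0.67, [466, 249, 32, 27]), (0.58, [395, 296, 27, 33])]
rust_tile [(0.89, [473, 281, 32, 34]), (0.44, [306, 120, 69, 89]), (0.15, [468, 246, 28, 31])]
rack [(0.86, [453, 239, 62, 82])]
lifter [(0.9, [211, 278, 139, 27])]
lamp_box [(0.6, [304, 122, 73, 87])]
cream_cup [(0.61, [188, 223, 38, 28])]
small_pot [(0.64, [230, 197, 33, 29])]
stamp_pale [(0.5, [386, 232, 16, 10])]
stamp_dark [(0.58, [143, 268, 21, 11])]
```

View pics/scene0.png

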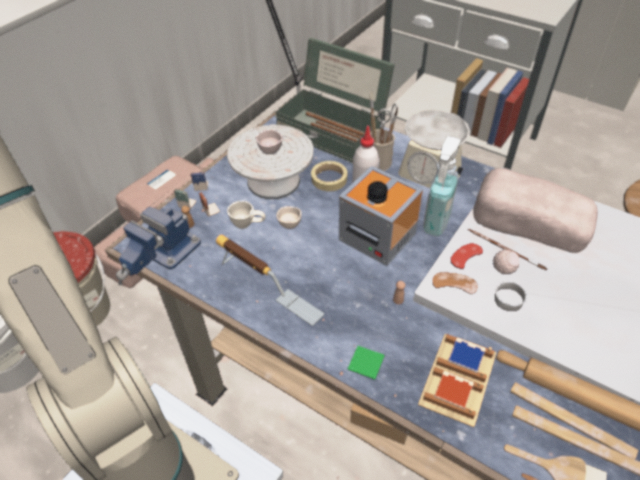

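View pics/top0.png

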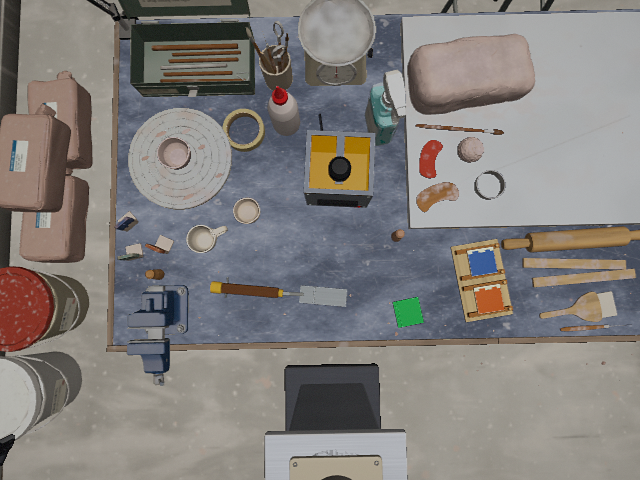

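The scene picture shows the lifter at about (265,280), the lamp box at (380,215), and the rack at (458,380). The blue tile is at (466,355), the rust tile at (453,390), and a green decoy card lies on the table at (366,362). In the top view the blue tile is at (483,262), the rust tile at (490,299), the green card at (408,312), and the lifter at (280,292) with its blade to the right.

Things that could be taken for the blue tile:
- Green square at top (408,312): not blue, and on the table.
- Rust tile at top (490,299).
- Blue on the rack at top (483,262): this is the one I choose.

Next is a close crop.

```bash
python3 - <<'E'
from h import *
def crop(im,x,y,w,h,s):
    c=cv2.resize(im[y:y+h,x:x+w],None,fx=s,fy=s,interpolation=cv2.INTER_CUBIC)
    for i in range(0,w,10): cv2.line(c,(i*s,0),(i*s,8 if i%50 else 16),(0,255,255),1); 
    for i in range(0,h,10): cv2.line(c,(0,i*s),(8 if i%50 else 16,i*s),(0,255,255),1)
    cv2.putText(c,f"{x},{y}",(18,26),0,.5,(0,255,255),1); return c
t=cv2.imread("pics/top0.png"); s=cv2.imread("pics/scene0.png")
A=np.zeros((600,800,3),np.uint8)
A[:200,:600]=crop(t,205,265,150,50,4); A[200:,:400]=crop(t,440,230,100,100,4); A[200:,400:]=crop(t,290,120,100,100,4)
B=np.zeros((600,800,3),np.uint8)
B[:300,:390]=crop(s,200,230,130,100,3); B[:300,400:700]=crop(s,330,165,100,100,3); B[300:,:300]=crop(s,410,330,100,100,3)
B[300:,300:600]=crop(s,350,260,100,100,3)
cv2.imwrite("pics/A.png",A);cv2.imwrite("pics/B.png",B)
E
```

```text
(no output)
```

View pics/A.png

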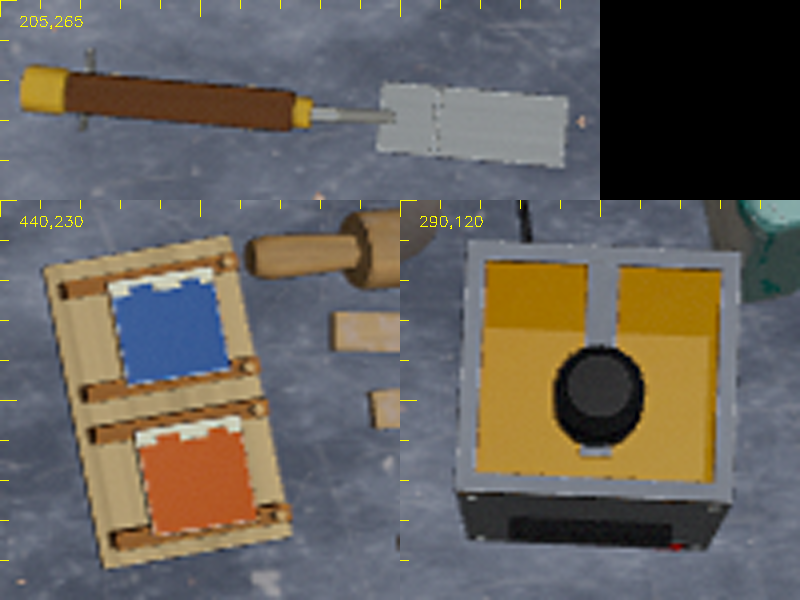

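View pics/B.png

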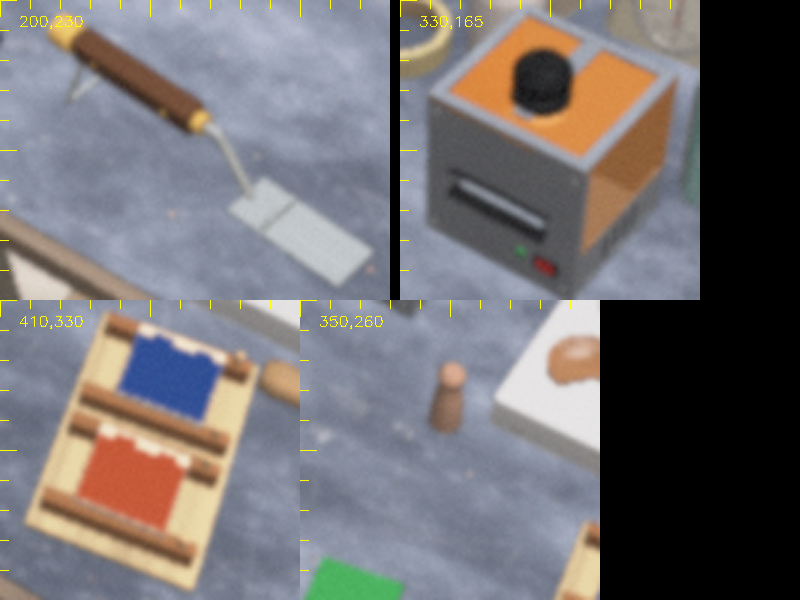

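Crop A confirms the choice: the dark-blue tile on the rack's far lane has a white body edge, and the pegs are at the right (-y) end. The rack's mouth therefore opens to +y and a blade goes in roughly along -y. The lifter blade ends at about (347,298), and the slot shows on the box's front at (332,248). Crop B agrees, with the slot at about (396,230) and the pale stamp at (398,292). Next I fit poses from both views.

```bash
cat >> h.py <<'E'
from scipy.optimize import least_squares
def cams():
    r={}
    for n in("scene","top"):
        im=optics.get_image(n); im["f"]=240/np.tan(np.radians(im["fovy"]/2)); r[n]=im
    return r
def proj(c,P):
    P=np.atleast_2d(P).astype(float); q=P@c["view"][:3,:3].T+c["view"][:3,3]
    return np.c_[c["cx"]+c["f"]*q[:,0]/-q[:,2], c["cy"]-c["f"]*q[:,1]/-q[:,2]]
def place(p,L):
    x,y,z,a=p; L=np.atleast_2d(L).astype(float); c,s=np.cos(a),np.sin(a)
    return np.c_[x+c*L[:,0]-s*L[:,1], y+s*L[:,0]+c*L[:,1], z+L[:,2]]
def fit(obs,p0,fixz=False):
    # obs: list of (cam, local pts, pixels)
    def r(p):
        p=np.array(p); 
        if fixz:p=np.r_[p[:2],p0[2],p[2]]
        return np.concatenate([(proj(c,place(p,L))-np.array(u)).ravel() for c,L,u in obs])
    s=least_squares(r,np.delete(p0,2) if fixz else p0,x_scale=np.r_[10,10,.1] if fixz else np.r_[10,10,10,.1],loss="soft_l1")
    p=np.r_[s.x[:2],p0[2],s.x[2]] if fixz else s.x
    return p, np.round(r(s.x).reshape(-1,2),1)
def up(pts,ox,oy,s): return (np.array(pts,float)+.5)/s-.5+np.array([ox,oy])
E
cat > m.py <<'E'
from h import *
C=cams(); T,S=C["top"],C["scene"]
rackL=[(-55,88,6),(55,88,6),(55,-88,6),(-55,-88,6)]
rT=up([(45,68),(228,36),(292,335),(106,367)],440,230,4); rS=up([(105,12),(258,68),(195,290),(25,222)],410,330,3)
lifL=[(186,20,3),(186,-20,3),(78,20,3),(78,-20,3),(-90,0,67),(35,0,67)]
lT=up([(568,97),(563,167),(380,83),(377,152),(67,91),(293,111)],205,265,4)
lS=up([(373,250),(338,287),(263,178),(229,210),(80,38),(193,120)],200,230,3)
boxL=[(65,70,150),(65,-70,150),(-65,-70,150),(-65,70,150)]
bT=up([(70,40),(341,52),(334,300),(56,290)],290,120,4); bS=up([(127,10),(277,72),(185,168),(28,95)],330,165,3)
def rep(n,L,t,s,p0):
    for nm,o in(("both",[(T,L,t),(S,L,s)]),("top",[(T,L,t)]),("scene",[(S,L,s)])):
        p,r=fit(o,np.array(p0,float),nm!="both"); print(n,nm,np.round(p,3),r.ravel() if nm=="both" else "")
rep("rack",rackL,rT,rS,(480,-300,0,-1.5)); rep("lifter",lifL,lT,lS,(450,100,0,-1.6)); rep("box",boxL,bT,bS,(720,0,0,0))
# tiles by colour
def tile(c,lo,hi,L0,name):
    h=cv2.cvtColor(c["color"],cv2.COLOR_RGB2HSV); m=cv2.inRange(h,lo,hi)
    k,lab,st,ce=cv2.connectedComponentsWithStats(m); 
    for i in np.argsort(-st[1:,4])[:3]+1: print(name,st[i],np.round(ce[i],1))
for n,c in C.items(): tile(c,(105,130,60),(125,255,255),None,n)
print("clock",readout.read_state()["clock"])
E
python3 m.py
```

```text
rack both [ 486.175 -346.104   -1.141   -1.417] [-0.3 -0.5  0.4 -0.8  0.5 -0.1 -0.2  0.4 -0.4 -0.1  0.5 -0.2 -0.5  0.3
 -0.2  0.5]
rack top [ 485.583 -345.429    0.      -1.417] 
rack scene [ 486.043 -346.389    0.      -1.417] 
lifter both [471.14  151.693  -3.11   -1.675] [ 0.2 -0.2  0.1 -0.3  0.7 -0.6 -0.1 -0.5 -0.6  0.4  0.2  0.2  0.   0.9
 -0.2  0.5 -0.   0.4 -0.7  0.8 -1.  -1.1  0.9 -2.3]
lifter top [471.284 151.628   0.     -1.681] 
lifter scene [468.85  150.305   0.     -1.665] 
box both [ 7.29937e+02 -2.04440e+01  1.10400e+00 -6.40000e-02] [-0.6 -0.2  0.3 -0.5 -0.1  0.4 -0.1  0.1 -0.7 -2.1  0.8  0.9  0.4  1.8
 -0.2 -0.3]
box top [ 7.30088e+02 -2.06970e+01  0.00000e+00 -6.40000e-02] 
box scene [ 7.32017e+02 -1.90980e+01  0.00000e+00 -6.10000e-02] 
scene [451 343  31  26 499] [466.2 355.1]
scene [183 225   1   1   1] [183. 225.]
scene [173 238   1   1   1] [173. 238.]
top [469 250  28  26 550] [482.2 262.5]
top [173 291   6  30 124] [175.9 306.2]
top [146 371  17   3  23] [155.  372.1]
clock 1.1
```

```bash
python3 -m jog '{"claw":[1,1,1,1,1,1,1,1,1,1,1,1],"xyz":[[-0.2,-0.18,0],[-0.44,-0.384,0],[-0.44,-0.384,0],[-0.44,-0.384,0],[-0.44,-0.384,0],[-0.44,-0.384,0],[-0.44,-0.384,0],[-0.44,-0.384,0],[-0.3,-0.26,0],[-0.196,-0.169,0],[0,0,0],[0,0,0]],"twist":[[0,0,0],[0,0,0],[0,0,0],[0,0,0],[0,0,0],[0,0,0],[0,0,0],[0,0,0],[0,0,0],[0,0,0],[0,0,0.04],[0,0,0.05]]}'
python3 - <<'E'
from h import *
C=cams()
def loc(n,label,zc):
    c=C[n]; b=optics.boxes_of(n,label)
    if not b: return
    l,t,w,h=b[0]["rect"]; u=np.array([l+w/2,t+h/2])
    s=least_squares(lambda p:(proj(c,[p[0],p[1],zc])-u).ravel(),[500,0]); print(label,n,np.round(s.x))
for l,z in(("stamp_pale",31),("stamp_dark",31),("cream_cup",25),("small_pot",18)):
    for n in C: loc(n,l,z)
# blue glaze centroid vs top-face z=30
for n,u in(("scene",(466.2,355.1)),("top",(482.2,262.5))):
    c=C[n]; s=least_squares(lambda p:(proj(c,[p[0],p[1],30])-np.array(u)).ravel(),[500,-300]); print("tile",n,s.x)
print(readout.read_state()["eef_pos"])
E
```

```text
clock: 2.6
eef_pos: [471.6, 151.3, 200.3]
tool_rot: [3.141, 0.0, 2.461]
force: [-0.3, 0.6, -0.3]
width: 85.5
gripper_force: 0.0
stamp_pale scene [ 594. -152.]
stamp_dark scene [516. 396.]
cream_cup scene [600. 285.]
cream_cup top [593. 282.]
small_pot scene [657. 195.]
small_pot top [658. 193.]
tile scene [ 525.1018462  -340.99689439]
tile top [ 524.29712911 -340.67910801]
[471.25636475 151.89495771 200.10838844]
```

```bash
python3 -m jog '{"claw":[1,1,1,1,1,1,1,1,1,1,1,1],"xyz":[[0,0,0.1],[0,0,0.1],[0,0,0.1],[0,0,0.1],[0,0,0.1],[0,0,0.1],[0,0,0.25],[0,0,0.25],[0,0,0.2],[0,0,0.15],[0,0,0.1],[0,0,0.08]],"twist":[[0,0,0.054],[0,0,0.054],[0,0,0.054],[0,0,0.054],[0,0,0.054],[0,0,0.05],[0,0,0],[0,0,0],[0,0,0],[0,0,0],[0,0,0],[0,0,0]]}'
python3 - <<'E'
from h import *
s=snap("scene")["color"][200:350,190:360,::-1]; cv2.imwrite("pics/g1.png",cv2.resize(s,None,fx=4,fy=4,interpolation=2))
r=readout.read_state(); print(r["eef_pos"],r["tool_rot"],r["force"])
E
```

```text
clock: 4.6
eef_pos: [471.5, 151.9, 36.8]
tool_rot: [3.141, -0.0, 1.462]
force: [-0.3, -0.7, 0.6]
width: 85.3
gripper_force: 0.0
[471.03684777 151.76908394  36.15870093] [-3.14092003e+00  2.82582041e-04  1.46175916e+00] [-0.32962983 -0.10605323 -0.43185017]
```

View pics/g1.png

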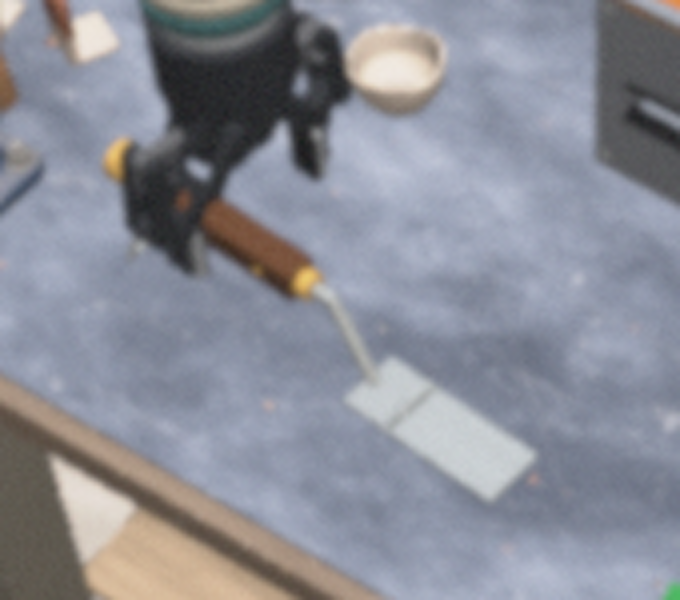

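The fingers straddle the handle, with the near pad at (190,240), the far pad at (315,150), and the brass ferrule at (308,282). Closing now.

```bash
python3 -m jog '{"claw":[0,0,0,0,0,0,0,0],"xyz":[[0,0,0],[0,0,0],[0,0,0],[0,0,0],[0,0,0],[0,0,0],[0,0,0],[0,0,0]],"twist":[[0,0,0],[0,0,0],[0,0,0],[0,0,0],[0,0,0],[0,0,0],[0,0,0],[0,0,0]]}'
python3 - <<'E'
from h import *
C=cams(); 
for n in C: cv2.imwrite(f"pics/g2{n}.png",C[n]["color"][:,:,::-1])
r=readout.read_state(); print({k:np.round(r[k],3) for k in("eef_pos","tool_rot","force","torque","width","gripper_force")})
E
```

```text
clock: 5.65
eef_pos: [471.3, 151.9, 37.1]
tool_rot: [-3.142, -0.0, 1.462]
force: [0.5, -0.6, 0.6]
width: 0.1
gripper_force: 0.0
{'eef_pos': array([471.247, 151.873,  37.079]), 'tool_rot': array([-3.142, -0.   ,  1.462]), 'force': array([ 0.34 ,  0.186, -1.184]), 'torque': array([-0.034,  0.025, -0.036]), 'width': np.float64(0.135), 'gripper_force': np.float64(0.0)}
```

```bash
python3 - <<'E'
import cv2,numpy as np
s=cv2.imread("pics/g2scene.png")[200:350,190:323]; t=cv2.imread("pics/g2top.png")[225:325,205:360]
A=np.zeros((600,800,3),np.uint8)
A[:450,:399]=cv2.resize(s,None,fx=3,fy=3,interpolation=2); b=cv2.resize(t,(400,258),interpolation=2); A[:258,400:]=b
cv2.imwrite("pics/g3.png",A)
E
```

```text
(no output)
```

View pics/g3.png

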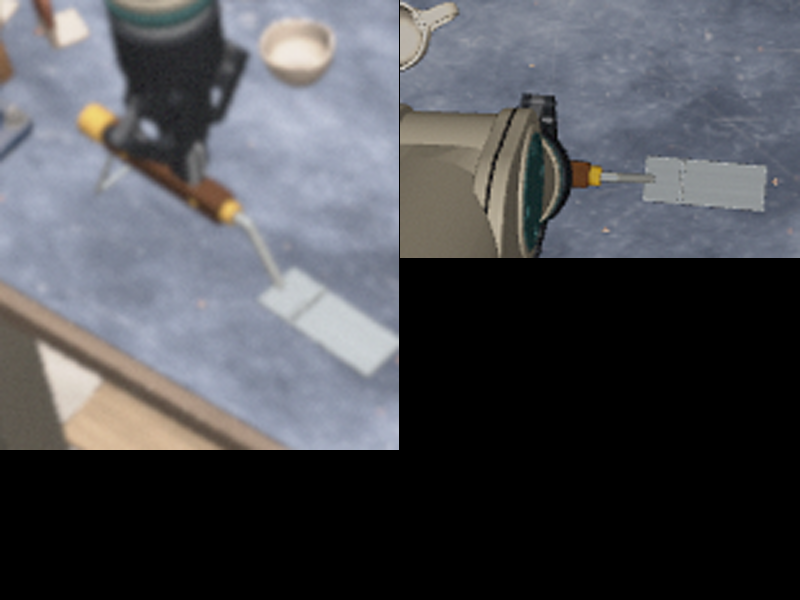

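```bash
python3 - <<'E'
from h import *
C=cams(); S=C["scene"]
for nm,P in(("tcp",(471.2,151.9,37)),("grasp",(471.2,151.9,56)),("h0",(471.2,151.7,67))):
    u=proj(S,P)[0]; print(nm,np.round(u,1),"g3",np.round((u-[190,200])*3))
L=[(x,y,z) for x in(-90,35) for y in(-11,11) for z in(43,67)]+[(186,20,3),(186,-20,3),(78,20,3),(78,-20,3)]
P=place((471.2,151.7,0,-1.678),L); 
for l,u in zip(L,proj(S,P)): print(l,np.round((u-[190,200])*3))
im=S["color"][:,:,::-1][215:275,210:280]; cv2.imwrite("pics/g4.png",cv2.resize(im,None,fx=10,fy=10,interpolation=2))
print(readout.read_state()["width"])
E
```

```text
tcp [254.7 267.6] g3 [194. 203.]
grasp [253.8 262.1] g3 [191. 186.]
h0 [253.3 258.9] g3 [190. 177.]
(-90, -11, 43) [100. 150.]
(-90, -11, 67) [ 95. 129.]
(-90, 11, 43) [120. 134.]
(-90, 11, 67) [116. 113.]
(35, -11, 43) [217. 229.]
(35, -11, 67) [214. 208.]
(35, 11, 43) [237. 211.]
(35, 11, 67) [235. 191.]
(186, 20, 3) [402. 340.]
(186, -20, 3) [366. 375.]
(78, 20, 3) [292. 266.]
(78, -20, 3) [255. 299.]
0.15309996750753901
```

View pics/g4.png

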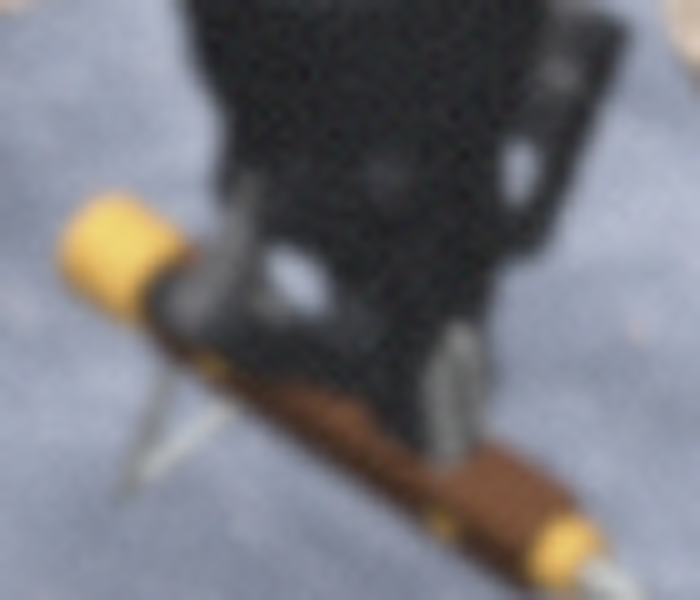

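```bash
python3 - <<'E'
from h import *
C=cams(); S=C["scene"]
a=np.array([0.994,-0.109])
def f(p):
    d,z,x,y=p
    return np.r_[proj(S,[x-d*a[0],y-d*a[1],z])[0]-[237.5,267.5],proj(S,[x+d*a[0],y+d*a[1],z])[0]-[270,243.75], ]
for y in(140,152,165):
    s=least_squares(lambda q:f((q[0],q[1],q[2],y)),[43,50,471]); print(y,s.x,s.cost)
for d in(43,50,57):
  for z in(37,50,65): print(d,z,[np.round(proj(S,[471.2+k*d*a[0],151.9+k*d*a[1],z])[0],1) for k in(-1,1)])
r=readout.read_state();print(r["qpos"],r["force"],r["torque"],r["eef_pos"])
E
```

```text
140 [ 47.73433707  93.56776901 463.53454051] 1.5241612307497063
152 [ 48.72406052  74.70689768 475.49076745] 1.5241612307497643
165 [ 49.79626053  54.27428627 488.44334694] 1.5241612307496728
43 37 [array([241.1, 279. ]), array([267.8, 256.5])]
43 50 [array([240.4, 275.3]), array([267.3, 252.7])]
43 65 [array([239.5, 271. ]), array([266.7, 248.3])]
50 37 [array([238.8, 281. ]), array([269.9, 254.7])]
50 50 [array([238.1, 277.3]), array([269.4, 250.9])]
50 65 [array([237.2, 272.9]), array([268.8, 246.5])]
57 37 [array([236.6, 282.9]), array([272. , 252.9])]
57 50 [array([235.8, 279.2]), array([271.5, 249.2])]
57 65 [array([234.9, 274.9]), array([271. , 244.8])]
[-0.54405743  0.69568145  0.26288809  2.08286424 -0.42715555  0.41378419
 -0.05451686] [0.94763723 0.13007531 0.11836139] [-0.01179364  0.02627109 -0.01930326] [471.24680015 151.85826413  37.08498386]
```

The fingers shut to 0.1 mm above the handle: the tips end on its top face at about (254,260). They stand roughly 28 mm higher than the readout says. I'll open and go down by that much, which leaves 9 mm over the table even if the readout is right.

```bash
python3 -m jog '{"claw":[1,1,1,1,1,1,1,1,1,1],"xyz":[[0,0,0],[0,0,0],[0,0,0],[0,0,0],[0,0,0],[0,0,0.06],[0,0,0.08],[0,0,0.08],[0,0,0.06],[0,0,0]],"twist":[[0,0,0],[0,0,0],[0,0,0],[0,0,0],[0,0,0],[0,0,0],[0,0,0],[0,0,0],[0,0,0],[0,0,0]]}'
python3 -m jog '{"claw":[0,0,0,0,0,0,0,0],"xyz":[[0,0,0],[0,0,0],[0,0,0],[0,0,0],[0,0,0],[0,0,0],[0,0,0],[0,0,0]],"twist":[[0,0,0],[0,0,0],[0,0,0],[0,0,0],[0,0,0],[0,0,0],[0,0,0],[0,0,0]]}'
python3 - <<'E'
from h import *
S=snap("scene"); cv2.imwrite("pics/g5full.png",S["color"][:,:,::-1])
im=S["color"][:,:,::-1][205:330,200:330]; cv2.imwrite("pics/g5.png",cv2.resize(im,None,fx=4.5,fy=4.5,interpolation=2))
r=readout.read_state(); print({k:np.round(r[k],3) for k in("eef_pos","tool_rot","force","torque","width","gripper_force")})
E
```

```text
clock: 7.2
eef_pos: [470.8, 151.7, 8.5]
tool_rot: [-3.14, 0.0, 1.462]
force: [0.2, 0.2, -0.1]
width: 85.2
gripper_force: 0.0
clock: 8.2
eef_pos: [471.3, 152.0, 9.4]
tool_rot: [3.141, -0.0, 1.462]
force: [-0.6, -0.2, 5.8]
width: 21.1
gripper_force: 59.0
{'eef_pos': array([471.339, 151.969,   9.384]), 'tool_rot': array([ 3.141, -0.   ,  1.462]), 'force': array([-0.077, -0.189,  4.972]), 'torque': array([-0.045,  0.325,  0.175]), 'width': np.float64(21.226), 'gripper_force': np.float64(59.04)}
```

View pics/g5.png

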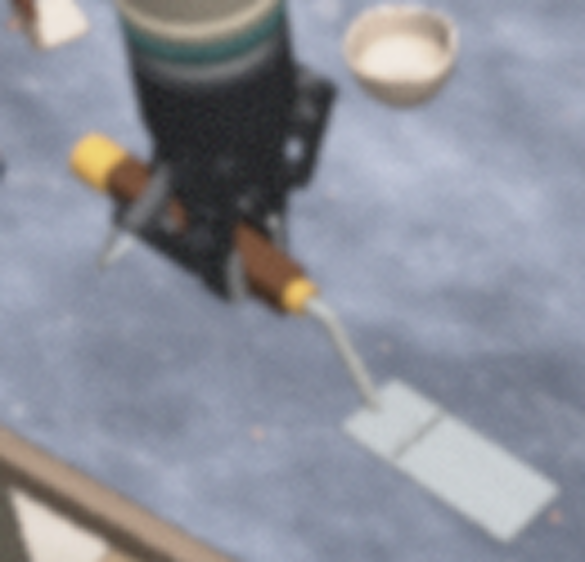

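The lifter is held now, with the pads at 21 mm, 59 N, and the blade still flat at (300,300). Next I lift it and bring it round to the rack's mouth.

```bash
python3 -m jog '{"claw":[0,0,0,0,0,0,0,0,0,0,0,0],"xyz":[[0,0,-0.06],[0,0,-0.09],[0,0,-0.09],[0,0,-0.06],[-0.2,0.036,0],[-0.35,0.064,0],[-0.35,0.064,0],[-0.35,0.064,0],[-0.35,0.064,0],[-0.35,0.064,0],[-0.25,0.046,0],[-0.161,0.028,0]],"twist":[[0,0,0],[0,0,0],[0,0,0],[0,0,0],[0,0,0],[0,0,0],[0,0,0],[0,0,0],[0,0,0],[0,0,0],[0,0,0],[0,0,0]]}'
python3 -m jog '{"claw":[0,0,0,0],"xyz":[[0,0,0],[0,0,0],[0,0,0],[0,0,0]],"twist":[[0,0,-0.028],[0,0,-0.03],[0,0,-0.025],[0,0,0]]}'
python3 - <<'E'
from h import *
C=cams()
for n in C: cv2.imwrite(f"pics/r1{n}.png",C[n]["color"][:,:,::-1])
r=readout.read_state(); print({k:np.round(r[k],3) for k in("eef_pos","tool_rot","force","torque","width","gripper_force")})
t=cv2.imread("pics/r1top.png")[225:325,330:530]; s=cv2.imread("pics/r1scene.png")[270:430,320:500]
A=np.zeros((600,800,3),np.uint8)
A[:300,:600]=cv2.resize(t,None,fx=3,fy=3,interpolation=2)
A[300:,:500]=cv2.resize(s[20:128,:],None,fx=2.7777,fy=2.7777,interpolation=2)[:300,:500]
cv2.imwrite("pics/r1.png",A)
E
```

```text
clock: 9.75
eef_pos: [488.4, -89.1, 39.4]
tool_rot: [3.141, 0.0, 1.46]
force: [0.4, 0.4, -2.2]
width: 21.0
gripper_force: 59.0
clock: 10.25
eef_pos: [488.3, -87.0, 39.2]
tool_rot: [3.142, -0.001, 1.722]
force: [0.8, -0.2, -3.1]
width: 20.9
gripper_force: 59.0
{'eef_pos': array([488.337, -87.147,  39.151]), 'tool_rot': array([-3.142, -0.   ,  1.722]), 'force': array([ 1.098, -0.737, -2.889]), 'torque': array([-0.08 ,  0.001,  0.025]), 'width': np.float64(20.987), 'gripper_force': np.float64(58.983)}
```

View pics/r1.png

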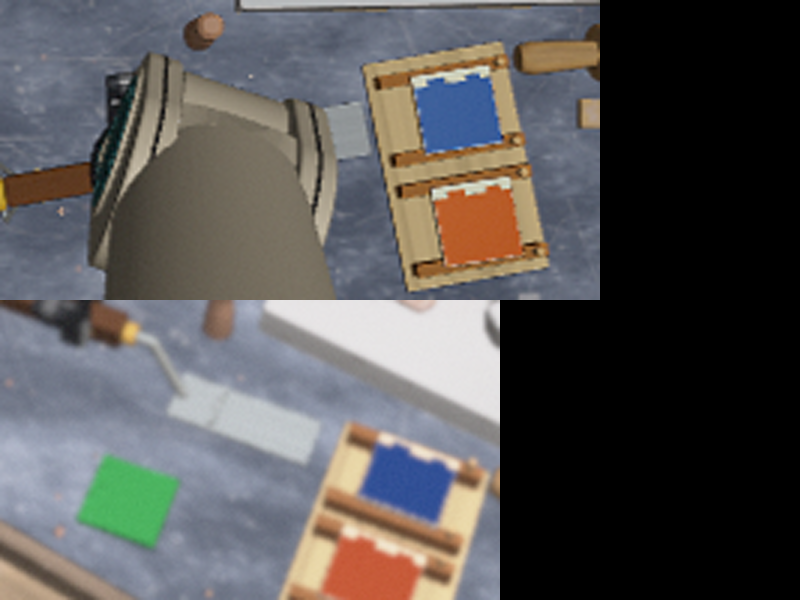

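The last picture shows the blade held out in front of the blue lane. The tip corners in the top view are about (450.5,259) and (453,277); in the scene view the blade spans about (380,428) to (435,446). The green card and both tiles are undisturbed. Next I fit the held lifter's pose.

```bash
cat > f.py <<'E'
from h import *
import sys
def place5(p,L):
    x,y,z,a,pt=p; L=np.array(L,float)-[0,0,55]  # about grip point
    R=cv2.Rodrigues(np.array([0,0,a]))[0]@cv2.Rodrigues(np.array([0,pt,0.]))[0]
    return L@R.T+[x,y,z]
def fit5(obs,p0,prior,w):
    r=lambda p:np.concatenate([(proj(c,place5(p,L))-np.array(u)).ravel() for c,L,u in obs]+[(p-prior)*w])
    s=least_squares(r,p0,x_scale=[10,10,10,.1,.1]); return s.x,np.round(r(s.x),1)
E
python3 - <<'E'
from f import *
C=cams(); T,S=C["top"],C["scene"]
L=[(186,20,3),(186,-20,3),(78,20,3),(78,-20,3),(113,20,9),(113,-20,9)]
uT=up([(362,102),(370,156)],330,225,3); uS=up([(320,125),(305,163),(188,75),(168,113),(228,90),(212,127)],320,290,2.7777)
p0=np.array([488.3,-87,85,-1.42,0])
for w in(0,1):
    for nm,o in(("both",[(T,L[:2],uT),(S,L,uS)]),):
        p,r=fit5(o,p0,p0,np.array([.2,.2,.05,5,5])*w); print(nm,np.round(p,3),r)
print(proj(T,place5(p0,L[:2])),uT)
E
```

```text
both [ 4.94914e+02 -8.30210e+01  7.11680e+01 -1.46500e+00 -7.10000e-02] [ 0.2 -0.2  0.2 -0.5  0.9 -0.3 -0.5  1.  -0.3  0.3 -0.7  0.7  0.8 -1.3
 -0.8 -0.2  0.   0.  -0.  -0.  -0. ]
both [ 4.9039e+02 -8.5836e+01  7.8980e+01 -1.4400e+00 -2.7000e-02] [ 0.1 -0.2  0.6 -0.5  0.8 -0.2 -0.1  1.3 -0.8 -0.  -0.8  0.7  0.6 -1.4
 -0.6 -0.1  0.4  0.2 -0.3 -0.1 -0.1]
[[450.03186177 257.93512983]
 [453.53646567 275.49732577]] [[450.33333333 258.66666667]
 [453.         276.66666667]]
```

```bash
cat >> f.py <<'E'
def edges(c,img,p,xr,half=4,front=True):
    """subpixel blade edges near predicted pose p -> list of (local pt, pixel, normal)"""
    g=cv2.GaussianBlur(cv2.cvtColor(img,cv2.COLOR_BGR2GRAY).astype(np.float32),(0,0),0.8); out=[]
    segs=[((x,20*s),(0,s)) for s in(1,-1) for x in np.linspace(*xr,25)]
    if front: segs+=[((186,y),(1,0)) for y in np.linspace(-17,17,15)]
    for (x,y),n in segs:
        P=place5(p,[(x,y,3),(x+n[0],y+n[1],3)]); u=proj(c,P); d=u[1]-u[0]; d/=np.linalg.norm(d)
        t=np.arange(-half,half+.01,.25); q=(u[0]+t[:,None]*d).astype(np.float32)
        v=cv2.remap(g,q[None,:,0],q[None,:,1],cv2.INTER_LINEAR)[0]; gr=np.gradient(v)/.25
        k=np.argmin(gr)
        if gr[k]<-3 and 0<k<len(t)-1: out.append(((x,y,3),u[0]+t[k]*d,d))
    return out
def edgefit(obs,p0,prior,w,it=4):
    p=np.array(p0,float)
    for i in range(it):
        E=[(c,edges(c,img,p,xr,half if i<2 else 2.5)) for c,img,xr,half in obs]
        def r(q):
            R=[]
            for c,e in E:
                L=np.array([a for a,_,_ in e]);U=np.array([b for _,b,_ in e]);D=np.array([d for _,_,d in e])
                R.append(((proj(c,place5(q,L))-U)*D).sum(1))
            return np.concatenate(R+[(q-prior)*w])
        p=least_squares(r,p,x_scale=[10,10,10,.1,.1],loss="soft_l1",f_scale=.5).x
    return p,[len(e) for _,e in E],np.sqrt(np.median(r(p)[:-5]**2))
E
cat > t.py <<'E'
from f import *
C=cams(); T,S=C["top"],C["scene"]
I=lambda n:cv2.imread(f"pics/{n}.png")
st=np.array([471.2,151.7,55,-1.678,0]); W=np.array([0,0,100,0,1000.])
print("table: scene",edgefit([(S,I("scene0"),(92,184),4)],st,st,W)); print("table: top",edgefit([(T,I("top0"),(92,184),4)],st,st,W))
print("gripped: scene",edgefit([(S,I("g5full"),(92,184),4)],st,st,W)); print("gripped-z free",edgefit([(S,I("g5full"),(92,184),4)],st,st,np.array([1,1,0,0,0.])))
h=np.array([488.3,-87,85,-1.42,0])
print("held scene level",edgefit([(S,I("r1scene"),(92,184),4)],h,h,W)); print("held top level",edgefit([(T,I("r1top"),(160,184),4)],h,h,W*[1,1,1,1,1]))
print("held both free",edgefit([(T,I("r1top"),(160,184),4),(S,I("r1scene"),(92,184),4)],h,h,W*0))
E
python3 t.py
```

```text
table: scene (array([ 4.72869902e+02,  1.51271252e+02,  5.50000024e+01, -1.68553352e+00,
       -6.06488923e-06]), [65], np.float64(0.21573068166428777))
table: top (array([ 4.71417994e+02,  1.52267663e+02,  5.49999976e+01, -1.67965496e+00,
        3.00794937e-06]), [65], np.float64(0.2350459635340141))
gripped: scene (array([ 4.71457232e+02,  1.51559911e+02,  5.50000007e+01, -1.67714575e+00,
       -1.96488893e-06]), [65], np.float64(0.2101448276746551))
gripped-z free (array([ 4.71254993e+02,  1.51582091e+02,  5.37692432e+01, -1.67999334e+00,
       -1.59265367e-02]), [65], np.float64(0.1413184647320628))
held scene level (array([ 4.87835865e+02, -8.69809636e+01,  8.50000020e+01, -1.41684407e+00,
        4.88899062e-06]), [65], np.float64(0.21156512920816234))
held top level (array([ 4.85872082e+02, -8.72982589e+01,  8.49999969e+01, -1.41058895e+00,
        5.07051428e-06]), [65], np.float64(0.24456690021010405))
held both free (array([ 4.84800685e+02, -8.93015117e+01,  9.11812878e+01, -1.40164293e+00,
        3.05944862e-02]), [65, 65], np.float64(0.2367812906149705))
```

```bash
python3 - <<'E'
from f import *
C=cams(); T,S=C["top"],C["scene"]
I=lambda n:cv2.imread(f"pics/{n}.png")
W=np.array([5,5,0,0,0.])
a=np.array([471.3,151.7,55,-1.679,0]); h=np.array([487.9,-87,85,-1.416,0])
for n,p in(("g5full",a),("r1scene",h)):
    print(n,edgefit([(S,I(n),(92,184),4)],p,p,W), edgefit([(S,I(n),(92,184),4)],p,p,W+[0,0,100,0,0]))
E
python3 -m jog '{"claw":[0,0,0,0],"xyz":[[0,0,0.04],[0,0,0.08],[0,0,0.055],[0,0,0]],"twist":[[0,0,0],[0,0,0],[0,0,0],[0,0,0]]}'
python3 - <<'E'
from f import *
S=cams()["scene"]; im=np.ascontiguousarray(S["color"][:,:,::-1]); r=readout.read_state(); print(r["eef_pos"],r["tool_rot"],r["force"])
h=np.array([487.9,-87,67.5,-1.416,0]); print(edgefit([(S,im,(92,184),4)],h,h,np.array([5,5,0,0,0.])))
E
```

```text
g5full (array([ 4.71301230e+02,  1.51697228e+02,  5.29063396e+01, -1.68183117e+00,
       -2.51753358e-02]), [65], np.float64(0.14102620243959013)) (array([ 4.71303313e+02,  1.51692712e+02,  5.49999982e+01, -1.67470419e+00,
        2.26589160e-03]), [65], np.float64(0.23485355221725895))
r1scene (array([ 4.87900101e+02, -8.70044084e+01,  8.60683976e+01, -1.42331514e+00,
       -2.22657141e-03]), [65], np.float64(0.23238908029216973)) (array([ 4.87898866e+02, -8.69968504e+01,  8.50000025e+01, -1.41743679e+00,
       -4.81787966e-04]), [65], np.float64(0.2172147551010415))
clock: 11.15
eef_pos: [487.8, -87.5, 20.9]
tool_rot: [-3.14, -0.0, 1.722]
force: [-0.3, -0.5, -2.6]
width: 21.1
gripper_force: 59.0
[488.22185283 -87.56053082  21.44571882] [-3.14130077e+00 -7.50386567e-05  1.72238138e+00] [ 0.83961332  0.40558558 -2.81175735]
(array([ 4.87902788e+02, -8.70060154e+01,  6.76510527e+01, -1.43940596e+00,
       -2.32732154e-02]), [65], np.float64(0.21229197915049627))
```

```bash
python3 -m jog '{"claw":[0,0,0,0,0,0,0,0,0,0,0,0],"xyz":[[-0.06,0,0],[-0.1,0,0],[-0.1,0,0],[-0.1,0,0],[-0.1,0,0],[-0.1,0,0],[-0.1,0,0],[-0.1,0,0],[-0.1,0,0],[-0.1,0,0],[-0.07,0,0],[-0.03,0,0]],"twist":[[0,0,0],[0,0,0],[0,0,0],[0,0,0],[0,0,0],[0,0,0],[0,0,0],[0,0,0],[0,0,0],[0,0,0],[0,0,0],[0,0,0]]}'
cat > b.py <<'E'
from f import *
def blue(C):
    for n,c in C.items():
        m=cv2.inRange(cv2.cvtColor(c["color"],cv2.COLOR_RGB2HSV),(105,130,60),(125,255,255))
        k,l,st,ce=cv2.connectedComponentsWithStats(m); i=1+np.argmax(st[1:,4]); print("blue",n,np.round(ce[i],2),st[i])
def state():
    r=readout.read_state(); print({k:np.round(r[k],3).tolist() for k in("clock","eef_pos","tool_rot","force","torque","width")})
E
python3 - <<'E'
from b import *
C=cams(); blue(C); state()
for n in C: cv2.imwrite(f"pics/i1{n}.png",C[n]["color"][:,:,::-1])
E
```

```text
clock: 12.75
eef_pos: [504.3, -192.9, 21.6]
tool_rot: [3.142, 0.0, 1.722]
force: [0.0, -0.2, -2.5]
width: 20.8
gripper_force: 59.0
blue scene [466.24 355.2 ] [451 343  31  26 507]
blue top [175.83 306.  ] [173 291   6  29 128]
{'clock': 12.85, 'eef_pos': [504.306, -192.538, 21.582], 'tool_rot': [-3.142, -0.0, 1.722], 'force': [-0.944, 0.98, -3.075], 'torque': [-0.071, 0.008, 0.003], 'width': 20.841}
```

```bash
python3 -m jog '{"claw":[0,0,0,0,0,0,0,0,0,0],"xyz":[[0,0,-0.03],[0,0,-0.03],[0,0,-0.02],[0,0,-0.02],[0,0,-0.02],[0,0,-0.02],[0,0,-0.02],[0,0,-0.02],[0,0,-0.02],[0,0,0]],"twist":[[0,0,0],[0,0,0],[0,0,0],[0,0,0],[0,0,0],[0,0,0],[0,0,0],[0,0,0],[0,0,0],[0,0,0]]}'
python3 - <<'E'
from b import *
C=cams(); blue(C); state()
for P in((524.7,-340.85,30),(524.7,-340.85,41)): print(proj(C["scene"],P))
E
```

```text
clock: 14.1
eef_pos: [504.4, -192.3, 41.8]
tool_rot: [3.141, 0.0, 1.722]
force: [-0.8, 0.1, -3.6]
width: 21.2
gripper_force: 59.0
blue scene [467.38 352.15] [452 340  31  26 510]
blue top [175.87 306.02] [173 291   6  30 123]
{'clock': 14.2, 'eef_pos': [504.311, -192.33, 41.596], 'tool_rot': [-3.142, 0.0, 1.722], 'force': [0.171, 1.051, -2.966], 'torque': [-0.03, -0.024, -0.007], 'width': 20.805}
[[466.04870065 355.21198467]]
[[467.03040705 352.29216811]]
```

The blue blob rose as predicted, so the tile is on the blade. Next I raise it further, back off and turn.

```bash
python3 -m jog '{"claw":[0,0,0,0,0,0,0],"xyz":[[0,0,-0.04],[0,0,-0.08],[0,0,-0.12],[0,0,-0.12],[0,0,-0.1],[0,0,-0.07],[0,0,-0.05]],"twist":[[0,0,0],[0,0,0],[0,0,0],[0,0,0],[0,0,0],[0,0,0],[0,0,0]]}'
python3 -m jog '{"claw":[0,0,0,0,0,0,0,0,0,0,0,0],"xyz":[[0.06,-0.011,0],[0.12,-0.022,0],[0.18,-0.032,0],[0.22,-0.04,0],[0.24,-0.043,0],[0.24,-0.043,0],[0.24,-0.043,0],[0.22,-0.04,0],[0.18,-0.032,0],[0.14,-0.025,0],[0.09,-0.016,0],[0.052,-0.01,0]],"twist":[[0,0,0],[0,0,0],[0,0,0],[0,0,0],[0,0,0],[0,0,0],[0,0,0],[0,0,0],[0,0,0],[0,0,0],[0,0,0],[0,0,0]]}'
python3 -m jog '{"claw":[0,0,0,0,0,0,0,0,0,0],"xyz":[[0,0,0],[0,0,0],[0,0,0],[0,0,0],[0,0,0],[0,0,0],[0,0,0],[0,0,0],[0,0,0],[0,0,0]],"twist":[[0,0,-0.008],[0,0,-0.016],[0,0,-0.022],[0,0,-0.025],[0,0,-0.025],[0,0,-0.025],[0,0,-0.025],[0,0,-0.025],[0,0,-0.025],[0,0,-0.02]]}'
python3 - <<'E'
from b import *
print(readout.read_state()["qpos"].round(2)); state()
E
```

```text
clock: 15.08
eef_pos: [504.3, -192.3, 100.1]
tool_rot: [3.141, 0.0, 1.723]
force: [0.4, 0.0, -3.7]
width: 20.9
gripper_force: 59.0
clock: 16.58
eef_pos: [438.9, -1.3, 99.6]
tool_rot: [3.142, 0.0, 1.723]
force: [0.0, -0.0, -3.1]
width: 20.9
gripper_force: 59.0
clock: 17.82
eef_pos: [439.3, -2.5, 99.6]
tool_rot: [3.142, 0.0, 2.404]
force: [-0.1, 0.7, -2.9]
width: 21.0
gripper_force: 58.9
[-0.04  0.51 -0.02  2.18  0.02  0.45  0.75]
{'clock': 17.825, 'eef_pos': [439.319, -2.541, 99.585], 'tool_rot': [3.142, 0.0, 2.404], 'force': [-0.094, 0.702, -2.906], 'torque': [-0.002, -0.011, 0.044], 'width': 21.008}
```

```bash
python3 -m jog '{"claw":[0,0,0,0,0,0,0,0,0,0,0],"xyz":[[0,0,0],[0,0,0],[0,0,0],[0,0,0],[0,0,0],[0,0,0],[0,0,0],[0,0,0],[0,0,0],[0,0,0],[0,0,0]],"twist":[[0,0,-0.02],[0,0,-0.025],[0,0,-0.025],[0,0,-0.025],[0,0,-0.025],[0,0,-0.025],[0,0,-0.025],[0,0,-0.025],[0,0,-0.014],[0,0,-0.007],[0,0,0]]}'
python3 -m jog '{"claw":[0,0,0,0],"xyz":[[0,0,0.04],[0,0,0.07],[0,0,0.038],[0,0,0]],"twist":[[0,0,0],[0,0,0],[0,0,0],[0,0,0]]}'
python3 - <<'E'
from b import *
C=cams(); blue(C); state()
for n in C: cv2.imwrite(f"pics/s1{n}.png",C[n]["color"][:,:,::-1])
t=cv2.imread("pics/s1top.png")[120:260,270:400]; s=cv2.imread("pics/s1scene.png")[190:300,280:430]
A=np.zeros((600,800,3),np.uint8)
A[:420,:390]=cv2.resize(t,None,fx=3,fy=3,interpolation=2); A[:293,400:]=cv2.resize(s,(400,293),interpolation=2)
x=cv2.imread("pics/s1scene.png")[200:275,320:420]; A[300:,400:]=cv2.resize(x,None,fx=4,fy=4,interpolation=2)
cv2.imwrite("pics/s1.png",A)
E
```

```text
clock: 19.2
eef_pos: [439.1, -1.9, 99.6]
tool_rot: [3.142, 0.0, 3.079]
force: [0.4, 0.5, -2.5]
width: 21.5
gripper_force: 58.9
clock: 19.7
eef_pos: [438.7, -1.7, 84.3]
tool_rot: [-3.141, -0.001, 3.08]
force: [-0.2, 0.8, -3.3]
width: 21.0
gripper_force: 58.9
blue scene [344.38 250.89] [331 241  28  21 340]
blue top [336.71 235.2 ] [324 222  25  27 594]
{'clock': 19.8, 'eef_pos': [439.046, -1.712, 84.709], 'tool_rot': [-3.142, -0.0, 3.08], 'force': [-0.105, -0.353, -3.088], 'torque': [-0.027, 0.028, 0.035], 'width': 20.97}
```

View pics/s1.png

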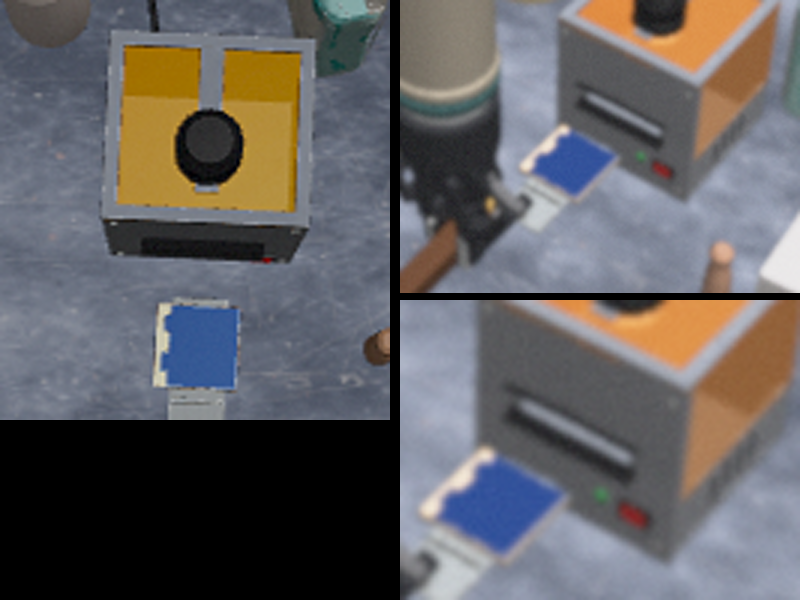

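The tile sits flat on the blade in front of the slot, with its corners in the top view at about (322,221), (350,222), (349,250) and (321,249). The slot's lip is at about (317–358,200–204). Next I compare tile, blade and box axis in the same camera.

```bash
python3 - <<'E'
from b import *
C=cams(); T,S=C["top"],C["scene"]
u=up([(157,303),(240,306),(237,389),(153,386)],270,120,3)
L=[(30,30,0),(30,-30,0),(-30,-30,0),(-30,30,0)]
p,r=fit([(T,L,u)],np.array([590.,-12,84.5,-.06]),True); print("tile top",p.round(3),r.ravel())
uS=up([(485,448-300),(567,495-300),(500,557-300),(422,512-300)],0,0,4)-[100,0]+[320,200]
q,r=fit([(S,L,uS)],np.array([590.,-12,84.5,-.06]),True); print("tile scene",q.round(3),r.ravel())
q2,r=fit([(T,L,u),(S,L,uS)],np.array([590.,-12,84.5,-.06])); print("tile both",q2.round(3),r.ravel())
for nm,t,b in(("top",p,(730.09,-20.70)),("scene",q,(732.0,-19.1))):
    d=t[:2]-np.array(b); c,s=np.cos(-.063),np.sin(-.063); print(nm,"in box frame",(c*d[0]+s*d[1]).round(1),(-s*d[0]+c*d[1]).round(1))
a=-.0628; print("expected tile", 439.0+150*np.cos(a),-1.8+150*np.sin(a))
h=np.array([439,-1.8,130.5,-.063,0])
for n,c in C.items(): print(n,edgefit([(c,cv2.imread(f"pics/s1{n}.png"),(95,112),4)],h,h,np.array([.5,.2,100,30,1000])))
E
```

```text
tile top [ 5.88334e+02 -9.69000e+00  8.45000e+01 -6.20000e-02] [-0.1 -0.1  0.  -0.   0.1  0.1  0.  -0. ]
tile scene [ 5.87739e+02 -9.82500e+00  8.45000e+01 -9.90000e-02] [-0.3 -0.4  0.6  0.2  0.7  0.9 -1.4 -0.8]
tile both [ 5.8850e+02 -9.6690e+00  8.3391e+01 -7.3000e-02] [ 0.  -0.3  0.2  0.1 -0.1  0.2 -0.1 -0.2 -0.7 -0.2  0.6 -0.1  1.3  0.9
 -1.2 -0.3]
top in box frame -142.2 2.1
scene in box frame -144.6 0.2
expected tile 588.7043091989335 -11.21380939206446
scene (array([ 4.40573947e+02, -1.43559346e+00,  1.30500024e+02, -7.26057264e-02,
       -4.59870503e-05]), [49], np.float64(0.3081281210601173))
top (array([ 4.37671387e+02, -3.92974306e-01,  1.30499996e+02, -7.23612825e-02,
        1.69978204e-05]), [65], np.float64(0.24871241236736566))
```

```bash
python3 -m jog '{"claw":[0,0,0,0,0,0,0,0,0,0],"xyz":[[-0.03,-0.005,0],[-0.06,-0.005,0],[-0.08,0,0],[-0.08,0,0],[-0.08,0,0],[-0.06,0,0],[-0.05,0,0],[-0.04,0,0],[-0.03,0,0],[0,0,0]],"twist":[[0,0,0],[0,0,0],[0,0,0],[0,0,0],[0,0,0],[0,0,0],[0,0,0],[0,0,0],[0,0,0],[0,0,0]]}'
python3 - <<'E'
from b import *
C=cams(); blue(C); state()
for n in C: cv2.imwrite(f"pics/s2{n}.png",C[n]["color"][:,:,::-1])
# predicted blue glaze centroid shift in scene for 51 mm advance
d=np.array([np.cos(-.063)*51,np.sin(-.063)*51-1,0]); P=np.array([588.3,-9.7,84.5]); print([ (proj(c,P+d)-proj(c,P)).round(1) for c in C.values()])
E
```

```text
clock: 21.15
eef_pos: [490.0, -5.9, 84.8]
tool_rot: [3.142, -0.0, 3.08]
force: [0.2, 0.5, -3.3]
width: 21.0
gripper_force: 58.9
blue scene [357.95 237.39] [345 227  27  21 311]
blue top [338.21 214.19] [326 203  25  23 480]
{'clock': 21.25, 'eef_pos': [489.648, -5.92, 84.749], 'tool_rot': [-3.142, -0.0, 3.08], 'force': [0.163, -0.409, -2.79], 'torque': [0.061, -0.016, -0.06], 'width': 21.031}
[array([[ 13.6, -13.4]]), array([[  1.4, -23.5]])]
```

No contact so far, and the tile moves exactly with the lifter. Going on for the remaining 75 mm.

```bash
python3 -m jog '{"claw":[0,0,0,0,0,0],"xyz":[[-0.03,0,0],[-0.05,0,0],[-0.06,0,0],[-0.06,0,0],[-0.05,0,0],[-0.03,0,0]],"twist":[[0,0,0],[0,0,0],[0,0,0],[0,0,0],[0,0,0],[0,0,0]]}'
python3 - <<'E'
from b import *
C=cams(); blue(C); state()
d=np.array([np.cos(-.063)*28,np.sin(-.063)*28,0]); P=np.array([639.2,-13.9,84.5]); print([ (proj(c,P+d)-proj(c,P)).round(1) for c in C.values()])
E
```

```text
clock: 22.0
eef_pos: [518.2, -7.7, 84.7]
tool_rot: [3.142, 0.0, 3.08]
force: [-1.1, 0.7, -3.4]
width: 21.1
gripper_force: 58.9
blue scene [361.21 233.25] [353 227  19  13 132]
blue top [338.31 207.39] [326 203  24  10 182]
{'clock': 22.1, 'eef_pos': [518.199, -7.68, 84.738], 'tool_rot': [3.142, 0.0, 3.08], 'force': [-0.359, -0.247, -3.579], 'torque': [0.014, -0.013, -0.009], 'width': 21.103}
[array([[ 7. , -7.2]]), array([[  0.5, -12.8]])]
```

```bash
python3 -m jog '{"claw":[0,0,0,0,0,0,0,0,0,0],"xyz":[[-0.03,0,0],[-0.06,0,0],[-0.08,0,0],[-0.08,0,0],[-0.08,0,0],[-0.06,0,0],[-0.05,0,0],[-0.03,0,0],[0,0,0],[0,0,0]],"twist":[[0,0,0],[0,0,0],[0,0,0],[0,0,0],[0,0,0],[0,0,0],[0,0,0],[0,0,0],[0,0,0],[0,0,0]]}'
python3 - <<'E'
from b import *
C=cams(); S=C["scene"]; T=C["top"]; state()
for n in C: cv2.imwrite(f"pics/s3{n}.png",C[n]["color"][:,:,::-1])
h=np.array([564.3,-10.8,130.5,-.063,0])
# stop and rear edge of blade visible? tile visible through the amber windows
im=S["color"].astype(int); 
for n,c in C.items():
    P=np.array([[713.5,-19.2,84.5]]); u=proj(c,P)[0].round().astype(int); print(n,u); print(c["color"][u[1]-12:u[1]+13:4,u[0]-16:u[0]+17:8].tolist())
E
```

```text
clock: 23.35
eef_pos: [564.5, -10.5, 84.7]
tool_rot: [-3.142, -0.001, 3.08]
force: [0.5, -1.3, -3.2]
width: 21.1
gripper_force: 58.9
{'clock': 23.45, 'eef_pos': [564.512, -10.57, 84.792], 'tool_rot': [-3.142, -0.0, 3.08], 'force': [0.401, 0.642, -3.36], 'torque': [-0.003, 0.016, -0.007], 'width': 20.912}
scene [375 218]
[[[131, 126, 129], [193, 162, 147], [233, 165, 93], [223, 148, 77], [220, 144, 73]], [[86, 87, 91], [129, 123, 124], [183, 156, 147], [219, 144, 76], [220, 144, 73]], [[88, 88, 91], [87, 87, 88], [125, 123, 127], [182, 155, 146], [217, 147, 88]], [[85, 83, 86], [86, 88, 90], [81, 81, 86], [124, 126, 131], [169, 170, 181]], [[113, 114, 116], [85, 86, 88], [87, 87, 90], [84, 84, 89], [123, 121, 124]], [[106, 108, 109], [70, 70, 74], [87, 88, 90], [89, 89, 90], [99, 99, 101]], [[60, 62, 65], [72, 74, 77], [90, 91, 93], [85, 84, 89], [111, 104, 102]]]
top [338 178]
[[[181, 140, 55], [20, 24, 25], [46, 45, 45], [50, 50, 51], [181, 143, 62]], [[181, 140, 55], [15, 15, 15], [47, 49, 48], [41, 40, 43], [182, 145, 61]], [[181, 141, 56], [7, 8, 12], [21, 19, 22], [16, 21, 23], [183, 146, 64]], [[180, 141, 57], [171, 135, 70], [18, 19, 23], [10, 10, 11], [182, 145, 63]], [[180, 141, 59], [165, 130, 69], [129, 134, 146], [163, 131, 67], [181, 145, 60]], [[182, 141, 58], [163, 128, 68], [165, 134, 70], [164, 130, 69], [61, 54, 48]], [[119, 125, 137], [124, 130, 141], [121, 128, 140], [101, 97, 88], [101, 95, 81]]]
```

```bash
python3 - <<'E'
from b import *
C=cams(); T=C["top"]; state()
a=cv2.imread("pics/top0.png").astype(int); b=cv2.imread("pics/s3top.png").astype(int)
d=np.abs(a-b).sum(2)[120:192,300:380]; m=(cv2.GaussianBlur(d.astype(np.float32),(0,0),.8)>14).astype(np.uint8)
k,l,st,ce=cv2.connectedComponentsWithStats(m)
for i in range(1,k):
    if st[i,4]>15: print(st[i]+[300,120,0,0,0])
L=[(30,30,0),(30,-30,0),(-30,-30,0),(-30,30,0)]
print("target corners",proj(T,place((713.5,-19.2,84.5,-.063),L)).round(1).tolist())
rows=["".join("#" if v else "." for v in r) for r in m[30:72:2,10:65]]; print("\n".join(rows))
E
```

```text
{'clock': 23.55, 'eef_pos': [564.597, -10.579, 84.812], 'tool_rot': [-3.142, -0.0, 3.08], 'force': [-0.776, 0.259, -2.88], 'torque': [-0.049, -0.016, -0.013], 'width': 20.86}
[324 163  48  29 618]
target corners [[325.0, 163.5], [352.6, 164.6], [351.6, 191.7], [323.9, 190.6]]
.......................................................
.......................................................
.......................................................
.......................................................
.............................#.........................
.......................................................
.......................................................
...............#####...................................
...............#####....................###............
...............####.##..................###............
..............#####..#..................###............
..............######..................#####............
..............#######.....#............####............
..............#######.................#####............
..............#########.#...........#######............
..............###########..#.....##########............
..............###########........#########......#######
..............############################.############
..............#########################################
..............#########################################
..............................#########################
```

Seen through the roof window, the tile's outline runs from about column 324.5 to 352 with its far edge at row 164. That matches the target corners to within a pixel. The arm is still and shows no contact force, so I hand in.

```bash
python3 -m jog '{"claw":[0,0,0,0],"xyz":[[0,0,0],[0,0,0],[0,0,0],[0,0,0]],"twist":[[0,0,0],[0,0,0],[0,0,0],[0,0,0]]}' && python3 -c "
from cell import order
print(order.finish_job())"
```

```text
clock: 24.05
eef_pos: [564.8, -10.5, 84.8]
tool_rot: [3.142, -0.0, 3.08]
force: [-0.8, 0.2, -3.0]
width: 21.2
gripper_force: 58.9
the job is handed in; nothing more can be done
None
```

I handed the job in at 24 s of the 56 s allowed, with the blue tile held still and level on the lifter under the lamp, within about 2 mm of centre and with no contact force; the rust tile was left alone, and the only mishap was a first grip that closed on air.

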